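Find the rocking corner of the weighing slab and press its shim down

ROBOT

A 6-joint arm with a two-finger parallel gripper is mounted at the origin on a cart in front of the work surface, level with it; the furniture and walls round the work are solid. World frame = base frame: x ahead of the robot, y to its left, z up, the work surface at z = 0. Lengths are in mm, angles in rad, forces in N, time in s.
With the tool pointing down it reaches from about 250 to 850 mm from the base axis. Payload 12.5 kg.
Tool frame: the origin (TCP) lies at the very end of the fingers, on their centre line; the grasp point (between the pads) lies manip.hold_point_z behind it (manip.hold_point_z is the distance from the TCP to the grasp point, in mm); y points along the fingers, z is the direction in which the jaws open and shut, and the axes are right-handed (so a half turn about y gives the same grasp; the last joint's range is limited). The gripper opens to 93 mm and grips with 3 to 60 N. Pads are 15 mm wide; open, the fingers measure 128 mm over their backs; the gripper's body (75 mm by 188 mm) begins 65 mm behind the grasp point.
Start: joints at [1.113, 0.351, 1.652, -0, 1.139, -0.085], TCP at [200.291, 512.218, 218.633] pointing down, gripper open.
Joint ranges: [-2.75, 2.75], [-0.79, 2.1], [0.01, 2.65], [-1.57, 4.71], [0.07, 3.14], [-2.87, 2.87]. Speed limits (rad/s): [2.22, 2.22, 2.79, 3.14, 3.14, 3.14].

INTERFACE

Orientations are given as a unit quaternion [x, y, z, w].
In Python, from workcell import manip, eyes, order gives the robot as it stands. The module is installed in compiled form; this text tells all that it offers.
- The arm moves only by the tool arm_command, never from a script. Its argument "increments" is a list of rows, each a list of 5 numbers: the closure, from 0 (fully open) to 1 (shut), then the shift along the tool's x, y, z in units of 30 mm (1.0 is 30 mm), then the turn about the tool's y in units of 5 degrees (1.0 is 5 degrees). In form: [[gripper, tx, ty, tz, spin], ...]. A call has 1 to 12 rows; each row is the pose to reach, as a shift and turn from the pose commanded when the call began, along the tool's axes at that moment; what a row does not reach only later rows make up. A row lasts 1/10 s, in which the tool goes at most 50 mm and 8.59 degrees, less where a joint would pass 70% of its speed; a pose out of reach is approached as far as the arm can. A call with a gripper value outside its range is refused whole. The fingers move at their own pace and stop on an object; the grip force is fixed at half the most. Time passes only in rows, so rows that repeat a pose let the fingers close. It gives the time, the measured TCP pose, the force and the opening at its end, in the units of the state.
- manip.get_obs(): the state, without advancing time (a new reading comes with each control period).
- eyes.read_camera(name): name is "scene" or "top" or "wrist"; returns (picture, depth): 480x640x3 uint8, blue, green, red; 480x640 float32, mm along the optical axis (not along the pixel's ray), 0 where there is no reading.
- eyes.camera_params(name): a dict with "fx", "fy", "cx", "cy" (pixels), "R" (3x3) and "t" (3): a world point X has camera coordinates R X + t. Camera axes: x right, y down, z forward; pixel columns grow to the right and rows downward; lengths in mm; the calibration is good to about 2 mm. A picture is of the moment at which its call begins: read the wrist's pose just before it. camera_params takes no time and is no camera call; for the wrist camera it gives the pose at the moment of the call.
- order.job_done(): hands the job in, once; it reports no verdict.
The state is a dict: "clock": time; "joints": joint angles; "dq": joint speeds; "effort": joint torques, N m; "tool_pos": TCP position; "eef_rot": TCP orientation; "ft_force": force on the tool from outside, world axes, zero at the start; "moment": the same for the moment, N m; "gripper_width": finger opening in mm.
Only numpy, scipy, OpenCV 4.12 (cv2) and the standard library are available. Lean on these libraries where they do the work, as an engineer would, in place of code of your own. Each camera call takes 0.05 s, during which the arm holds its last target.

TASK

The stone weighing slab rocks on one of its four feet: press lightly on the dark spots at its corners, one corner at a time, until you find the one that gives way, and let the slab come back level. Then press the orange shim button at that corner down flat, leaving the other three buttons standing, and withdraw. Use the fingertips only: grasp, lift and shift nothing, and leave the beaker, bottle and marker alone.

Things in the scene. Friction and masses are not known exactly. Their poses are not given: they have to be found in the camera images.
- base: grey fixed base plate on the bench, 160 x 190 x 8 mm; origin at the centre of its underside, on the bench top; x points away from the robot and y to its left, turned with the apparatus. It carries four round feet on which the slab lies
- slab: loose pale stone slab, 170 (x) x 200 (y) x 22 mm, about 2.4 kg, level on four feet, top 52 mm above the bench; origin at the centre of its underside, axes as the base's. One foot, unseen and different at each start, gives way: its corner, pressed on the dark spot with about 4 N, sinks about 6 mm (slab tilts 0.055 rad), and springs back level when let go. The other three corners are solid
- corner_1 (a point): dark 18 mm round spot on the slab's top at its corner (nearest the robot, left at zero yaw), the place to press that corner; the point is at the spot's centre on the top face, 43 mm outward from that corner's shim button; moves with the slab
- corner_2 (a point): dark 18 mm round spot on the slab's top at its corner (nearest the robot, right at zero yaw), the place to press that corner; the point is at the spot's centre on the top face, 43 mm outward from that corner's shim button; moves with the slab
- corner_3 (a point): dark 18 mm round spot on the slab's top at its corner (farthest, right at zero yaw), the place to press that corner; the point is at the spot's centre on the top face, 43 mm outward from that corner's shim button; moves with the slab
- corner_4 (a point): dark 18 mm round spot on the slab's top at its corner (farthest, left at zero yaw), the place to press that corner; the point is at the spot's centre on the top face, 43 mm outward from that corner's shim button; moves with the slab
- hole_1 (a point): centre of the hole in the slab's top face at the same corner as corner_1, through which that corner's orange shim button stands up: round head 25 mm across and 4.5 mm thick, its top 14 mm above this point when up and 5 mm when pressed fully down
- hole_2 (a point): centre of the hole in the slab's top face at the same corner as corner_2, through which that corner's orange shim button stands up: round head 25 mm across and 4.5 mm thick, its top 14 mm above this point when up and 5 mm when pressed fully down
- hole_3 (a point): centre of the hole in the slab's top face at the same corner as corner_3, through which that corner's orange shim button stands up: round head 25 mm across and 4.5 mm thick, its top 14 mm above this point when up and 5 mm when pressed fully down
- hole_4 (a point): centre of the hole in the slab's top face at the same corner as corner_4, through which that corner's orange shim button stands up: round head 25 mm across and 4.5 mm thick, its top 14 mm above this point when up and 5 mm when pressed fully down
- shim_a (a joint): travel of one orange shim button, m: 0 standing up, 0.009 fully down; slides straight down against about 5 N and stays where it is left (it cannot be pulled out). The letters a to d are dealt to the corners anew at every start and do not tell where a button stands; this one belongs to a solid foot
- shim_b (a joint): travel of one orange shim button, m: 0 standing up, 0.009 fully down; slides straight down against about 5 N and stays where it is left (it cannot be pulled out). The letters a to d are dealt to the corners anew at every start and do not tell where a button stands; this one belongs to a solid foot
- shim_c (a joint): travel of one orange shim button, m: 0 standing up, 0.009 fully down; slides straight down against about 5 N and stays where it is left (it cannot be pulled out). The letters a to d are dealt to the corners anew at every start and do not tell where a button stands; this one belongs to a solid foot
- shim_d (a joint): travel of one orange shim button, m: 0 standing up, 0.009 fully down; slides straight down against about 5 N and stays where it is left (it cannot be pulled out). The letters a to d are dealt to the corners anew at every start and do not tell where a button stands; shim_d is always the one at the corner that gives way, wherever that is, and pressing it down packs that foot solid
- beaker: empty clear beaker, about 55 mm wide and 66 mm high, loose, standing left of the slab; origin at the centre of its underside; not to be disturbed
- tuning_bottle: closed white bottle with a green band and white cap, 48 mm wide, 101 mm high, loose, standing right of the slab; origin at the centre of its underside; not to be disturbed
- marker_black: black marker, 14 mm thick and 138 mm long, loose, lying right of the slab; origin at the centre of its underside; not to be disturbed
Things that resemble listed ones, but are neither listed nor needed, are in the scene too. Several things have the shape of the base; the one meant has the colours described above.

How it is judged:
By the outcome, as a careful person would: the job done as asked, in the order asked, and still so for the second after the job is handed in, with the robot touching nothing.
It also fails if it takes over 51 s, if anything falls off the work surface, if the arm or the gripper's body presses on something with over 40 N, if the wrist force passes 120 N, or if a joint passes its speed limit or range.

## Working session

There is one attempt and no reset: what is moved stays moved. The work goes in short steps, Python scripts to look and compute and a tool call to move; the robot and the scene stay as the last step left them, time stands still between calls to the robot, and variables do not carry over. Pictures are saved under pics/ and viewed, and the job is handed in when it is done.

Besides the shell and the picture viewer there is one more tool, called after "Emit:" as name([rows], argument=value, ...), one row to a line, values as JSON. arm_command: Moves the arm, as the interface text tells. Its arguments: {"type":"object","properties":{"increments":{"type":"array","items":{"type":"array","items":{"type":"number"}}}},"required":["increments"]}

```bash
mkdir -p pics; python3 - <<'E'
from workcell import manip, eyes, order
import cv2
o=manip.get_obs();print(o, manip.hold_point_z)
for n in("scene","top"):
    p,d=eyes.read_camera(n);cv2.imwrite(f"pics/{n}0.png",p)
    import numpy as np;np.save(f"{n}0.npy",d);c=eyes.camera_params(n);print(n,c)
E
```

```text
{'clock': 0.0, 'joints': array([ 1.11339577e+00,  3.51242105e-01,  1.65241885e+00, -1.17929833e-05,
        1.13911297e+00, -8.46072807e-02]), 'dq': array([ 3.21920506e-04, -1.35389006e-03, -1.49523954e-03,  1.12737588e-03,
        7.36954695e-05,  1.65616400e-03]), 'effort': array([-1.85103909e-04, -4.97350252e+01, -2.85244453e+01,  6.98099518e-02,
        2.60333670e-02, -6.33067248e-05]), 'tool_pos': array([200.14898385, 511.91689804, 218.10021057]), 'eef_rot': array([ 0.69526217, -0.13114685,  0.13093054, -0.69445534]), 'ft_force': array([ 1.1719489 , -0.12362795,  0.47236503]), 'moment': array([-0.02781728,  0.00514912,  0.00073969]), 'gripper_width': 92.758642330475} 18.8
scene {'fx': 491.71582218580477, 'fy': 491.71582218580477, 'cx': 319.0672090411284, 'cy': 234.28229519882208, 'R': array([[ 0.69621739, -0.71775681, -0.01031996],
       [-0.41176494, -0.38754945, -0.82477576],
       [ 0.58798893,  0.57847263, -0.56536576]]), 't': array([-350.1484369 ,  290.41650744,  802.52901806])}
top {'fx': 525.325633130152, 'fy': 525.325633130152, 'cx': 328.50926252622986, 'cy': 240.76820010672296, 'R': array([[-0.04967443, -0.9987642 , -0.00158964],
       [-0.96995581,  0.04862102, -0.23837307],
       [ 0.23815578, -0.01029917, -0.97117236]]), 't': array([ 41.81317436, 565.18869479, 926.94355527])}
```

View pics/scene0.png

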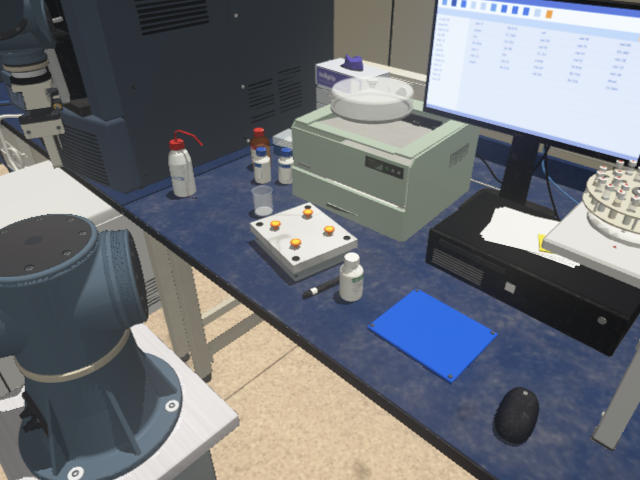

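View pics/top0.png

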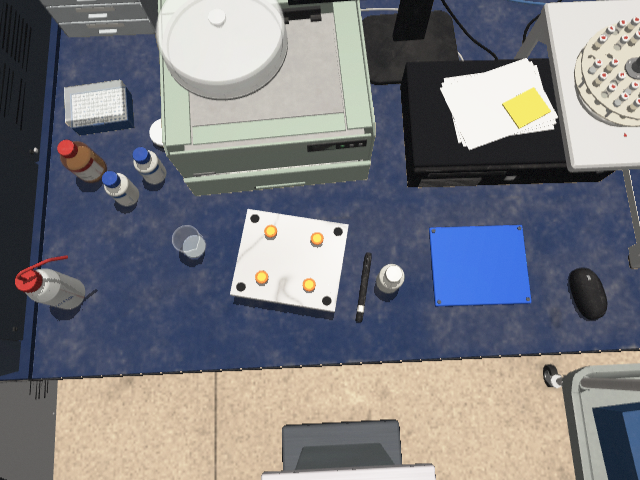

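The slab (white, orange buttons) is at about (290,260) in the top view. The lookalikes are the blue plate (480,265), the grey/white tray under the vials (600,80) and the paper box (97,105). Only the first has four dark spots and orange buttons. Next I'll check it in a close crop.

```bash
python3 - <<'E'
import cv2
p=cv2.imread("pics/top0.png");cv2.imwrite("pics/crop0.png",cv2.resize(p[200:325,220:360],None,fx=5,fy=4.8,interpolation=cv2.INTER_CUBIC)[:600])
E
```

```text
(no output)
```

View pics/crop0.png

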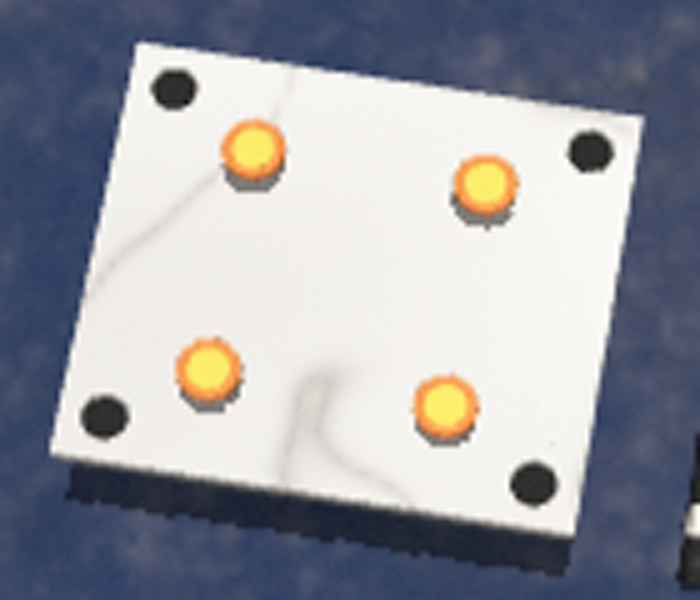

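The crop confirms the choice: pale slab with dark spots near the corners at (174,89), (591,151), (104,416) and (533,484), and four orange buttons all standing.

```bash
cat > h.py <<'E'
import numpy as np
from scipy.spatial.transform import Rotation as Ro
from workcell import manip, eyes, order
def bp(n,u,v,z):
    c=eyes.camera_params(n);r=c["R"].T@np.array([(u-c["cx"])/c["fx"],(v-c["cy"])/c["fy"],1]);o=-c["R"].T@c["t"]
    return o+r*(z-o[2])/r[2]
E
python3 - <<'E'
from h import *
np.set_printoptions(precision=2,suppress=True)
S={4:(174,89),3:(591,151),1:(104,416),2:(533,484)};B={4:(253,150),3:(486,184),1:(209,371),2:(446,408)}
f=lambda p:(220+(p[0]+.5)/5-.5,200+(p[1]+.5)/4.8-.5)
sp={k:bp("top",*f(S[k]),52) for k in S};bu={k:bp("top",*f(B[k]),66) for k in B}
for k in (1,2,3,4):print(k,sp[k],bu[k],np.linalg.norm((sp[k]-bu[k])[:2]))
for a,b in((1,4),(2,3)):
    d=sp[b]-sp[a];print(np.linalg.norm(d),np.arctan2(d[1],d[0]))
for a,b in((2,1),(3,4)):
    d=sp[b]-sp[a];print(np.linalg.norm(d),np.arctan2(-d[0],d[1]))
d=np.load("top0.npy");c=eyes.camera_params("top")
for u,v in((290,260),(255,218),(326,301),(290,185),(250,160),(340,170),(250,145)):
    z=d[v,u];print((u,v),c["R"].T@(np.array([(u-c["cx"])/c["fx"]*z,(v-c["cy"])/c["fy"]*z,z])-c["t"]))
o=manip.get_obs();print(Ro.from_quat(o["eef_rot"]).as_matrix())
E
```

```text
1 [490.6  183.87  52.  ] [504.02 142.22  66.  ] 43.75377809679773
2 [455.77  23.45  52.  ] [485.08  54.37  66.  ] 42.59903282125637
3 [589.01  -5.52  52.  ] [573.81  35.52  66.  ] 43.76090446207452
4 [623.13 155.32  52.  ] [592.18 123.73  66.  ] 44.22271424782746
135.56969567794476 -0.21214462987834312
136.3450411286923 -0.2140718972254611
164.1551058238814 -0.21378237995977328
164.41843823059864 -0.20906560710457847
(290, 260) [536.07  88.6   54.04]
(255, 218) [622.76 153.88  54.04]
(326, 301) [455.03  23.87  49.7 ]
(290, 185) [699.83  85.86  19.22]
(250, 160) [700.36 147.36 157.24]
(340, 170) [703.79 -15.55  79.25]
(250, 145) [705.07 139.5  210.43]
[[ 0.93 -0.    0.36]
 [-0.36 -0.    0.93]
 [-0.   -1.   -0.  ]]
```

```bash
cat >> h.py <<'E'
SP={1:(490.6,183.9),2:(455.8,23.4),3:(589.0,-5.5),4:(623.1,155.3)}
BU={1:(504,142.2),2:(485.1,54.4),3:(573.8,35.5),4:(592.2,123.7)}
def rel(x,y,z,yaw=0):
    o=manip.get_obs();M=Ro.from_quat(o["eef_rot"]).as_matrix()
    t=M.T@(np.array([x,y,z])-o["tool_pos"])/30
    y0=np.arctan2(M[1,0],M[0,0]);print("t",np.round(t,3),"spin",round(-np.degrees(yaw-y0)/5,3),"pos",o["tool_pos"].round(1),"F",o["ft_force"].round(2),"clk",round(o["clock"],2))
E
python3 -c "
from h import *
rel(490.6,183.9,140)"
```

```text
t [13.     2.611 -6.655] spin -4.272 pos [200.2 512.  218.2] F [0.15 0.29 0.37] clk 0.1
```

Emit:
arm_command([
  [1,13,0,-6.65,-4.27],
  [1,13,0,-6.65,-4.27],
  [1,13,0,-6.65,-4.27],
  [1,13,0,-6.65,-4.27],
  [1,13,0,-6.65,-4.27],
  [1,13,0,-6.65,-4.27],
  [1,13,2.6,-6.65,-4.27],
  [1,13,2.6,-6.65,-4.27],
  [1,13,2.6,-6.65,-4.27],
  [1,13,2.6,-6.65,-4.27],
  [1,13,2.6,-6.65,-4.27],
  [1,13,2.6,-6.65,-4.27],
])

```text
clock: 1.3
tool_pos: [490.4, 185.0, 141.0]
eef_rot: [-0.707, 0.0, -0.0, 0.707]
ft_force: [-1.1, 0.2, -0.7]
gripper_width: 2.4
```

```bash
python3 -c "
from h import *
rel(490.6,183.9,60)
print(manip.get_obs()['gripper_width'])"
```

```text
t [ 0.006  2.699 -0.037] spin -0.003 pos [490.4 185.  141. ] F [-1.1   0.22 -0.65] clk 1.3
2.4184513068104803
```

Emit:
arm_command([
  [1,0,1.5,-0.04,0],
  [1,0,2.4,-0.04,0],
  [1,0,2.7,-0.04,0],
  [1,0,2.7,-0.04,0],
  [1,0,2.7,-0.04,0],
  [1,0,2.7,-0.04,0],
  [1,0,2.7,-0.04,0],
])

```text
clock: 2.0
tool_pos: [491.4, 183.5, 60.8]
eef_rot: [-0.707, -0.001, -0.001, 0.707]
ft_force: [0.1, 0.6, 0.1]
gripper_width: 0.5
```

```bash
python3 - <<'E'
from h import *
import cv2
rel(*SP[1],53)
p,d=eyes.read_camera("wrist");cv2.imwrite("pics/w1.png",p)
p,d=eyes.read_camera("top");cv2.imwrite("pics/t1.png",cv2.resize(p[190:330,180:400],None,fx=3.5,fy=3.5))
E
```

```text
t [-0.027  0.259  0.015] spin 0.0 pos [491.4 183.5  60.8] F [0.14 0.6  0.11] clk 2.0
```

View pics/t1.png

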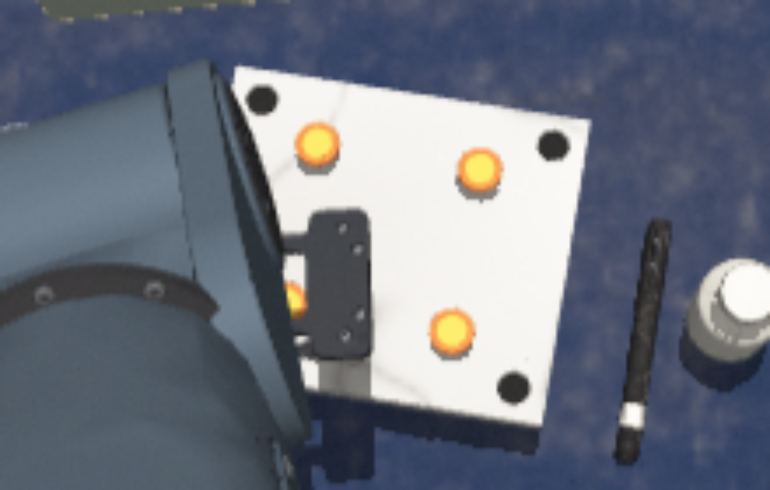

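View pics/w1.png

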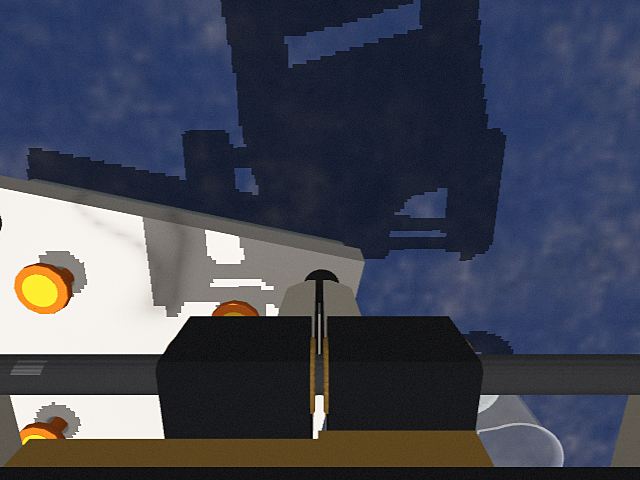

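The wrist view shows the closed tips directly over corner_1's spot at (322,275).

Emit:
arm_command([
  [1,0,0.1,0,0],
  [1,0,0.2,0,0],
  [1,0,0.23,0,0],
  [1,0,0.23,0,0],
  [1,0,0.23,0,0],
])

```text
clock: 2.6
tool_pos: [490.8, 183.1, 52.7]
eef_rot: [0.707, -0.0, 0.0, -0.707]
ft_force: [-0.6, -0.1, 0.0]
gripper_width: 0.4
```

Emit:
arm_command([
  [1,0,0.02,0,0],
  [1,0,0.04,0,0],
  [1,0,0.04,0,0],
])

```text
clock: 2.9
tool_pos: [490.9, 183.2, 51.5]
eef_rot: [-0.707, 0.0, -0.0, 0.707]
ft_force: [0.5, 0.8, 0.9]
gripper_width: 0.6
```

Emit:
arm_command([
  [1,0,0.02,0,0],
  [1,0,0.04,0,0],
  [1,0,0.04,0,0],
])

```text
clock: 3.2
tool_pos: [490.9, 183.2, 50.3]
eef_rot: [-0.707, 0.0, -0.0, 0.707]
ft_force: [-1.3, 1.2, 1.6]
gripper_width: 0.5
```

Emit:
arm_command([
  [1,0,0.02,0,0],
  [1,0,0.03,0,0],
  [1,0,0.03,0,0],
])

```text
clock: 3.5
tool_pos: [490.9, 183.2, 49.4]
eef_rot: [-0.707, 0.0, -0.0, 0.707]
ft_force: [-0.1, 1.4, 0.9]
gripper_width: 0.7
```

Emit:
arm_command([
  [1,0,0.02,0,0],
  [1,0,0.03,0,0],
  [1,0,0.03,0,0],
])

```text
clock: 3.8
tool_pos: [490.9, 183.2, 48.5]
eef_rot: [-0.707, 0.0, -0.0, 0.707]
ft_force: [-0.9, 1.8, 2.0]
gripper_width: 0.5
```

Emit:
arm_command([
  [1,0,0.02,0,0],
  [1,0,0.05,0,0],
  [1,0,0.05,0,0],
])

```text
clock: 4.1
tool_pos: [490.9, 183.3, 47.1]
eef_rot: [-0.707, 0.0, -0.0, 0.707]
ft_force: [-1.9, 2.5, 4.4]
gripper_width: 0.4
```

```bash
python3 - <<'E'
from h import *
import cv2
rel(*SP[1],53)
p,d=eyes.read_camera("scene");cv2.imwrite("pics/s2.png",cv2.resize(p[150:310,200:400],None,fx=3.7,fy=3.7))
p,d=eyes.read_camera("top");c=eyes.camera_params("top")
for u,v in((290,245),(255,228),(326,310),(335,240),(310,300),(320,270)):
    z=np.median(d[v-1:v+2,u-1:u+2]);print((u,v),c["R"].T@(np.array([(u-c["cx"])/c["fx"]*z,(v-c["cy"])/c["fy"]*z,z])-c["t"]))
E
```

```text
t [-0.008 -0.198  0.021] spin -0.002 pos [490.9 183.3  47.1] F [-1.87  2.46  4.36] clk 4.1
(290, 245) [565.74173438  87.73896684  52.76528497]
(255, 228) [603.04174059 154.41203193  52.50139278]
(326, 310) [438.36510903  24.69366212  48.09663278]
(335, 240) [570.47441858   0.92881899  56.10265251]
(310, 300) [458.17435514  53.76064873  51.50656432]
(320, 270) [513.89055131  32.38361785  53.92765813]
```

View pics/s2.png

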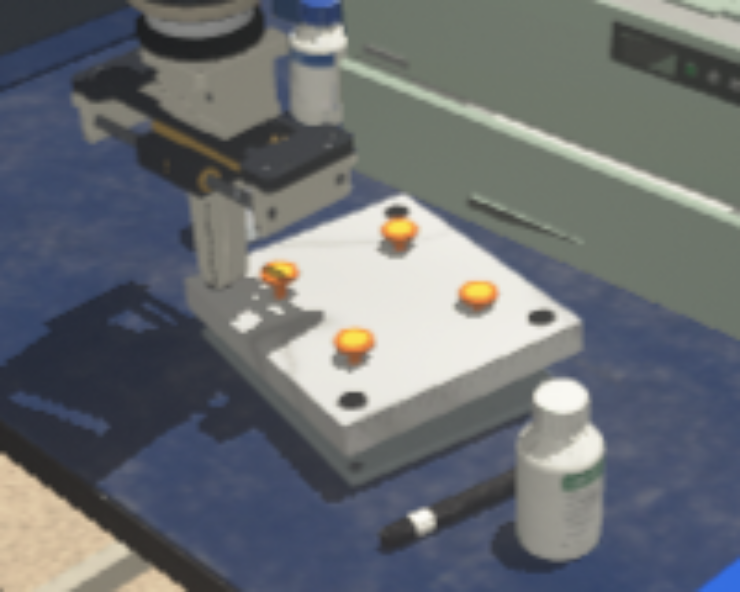

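The tips have sunk from about 52 to 47 mm at only about 4 N, and the scene view shows the slab dipping under them at (215,280), with that button's stem exposed. I'll press a little further to complete the give.

Emit:
arm_command([
  [1,0,0.02,0,0],
  [1,0,0.04,0,0],
  [1,0,0.04,0,0],
])

```text
clock: 4.5
tool_pos: [490.8, 183.4, 46.2]
eef_rot: [-0.707, 0.0, -0.0, 0.707]
ft_force: [-3.6, 2.1, 9.6]
gripper_width: 0.4
```

It bottoms out at 46.2 mm as the force rises, so corner_1 is the one that gives way. I'll release slowly and check that the slab comes back level.

Emit:
arm_command([
  [1,0,-0.04,0,0],
  [1,0,-0.08,0,0],
  [1,0,-0.12,0,0],
  [1,0,-0.18,0,0],
  [1,0,-0.25,0,0],
  [1,0,-0.4,0,0],
  [1,0,-0.8,0,0],
  [1,0,-1.2,0,0],
  [1,0,-1.5,0,0],
  [1,0,-1.5,0,0],
  [1,0,-1.5,0,0],
])

```text
clock: 5.6
tool_pos: [490.8, 183.2, 91.1]
eef_rot: [-0.707, -0.0, -0.0, 0.707]
ft_force: [-0.9, -0.1, -0.6]
gripper_width: 0.7
```

```bash
python3 - <<'E'
from h import *
import cv2
rel(*BU[1],71)
p,d=eyes.read_camera("scene");cv2.imwrite("pics/s3.png",cv2.resize(p[150:310,200:400],None,fx=3.7,fy=3.7))
p,d=eyes.read_camera("wrist");cv2.imwrite("pics/w3.png",p)
u,v=0,0
c=eyes.camera_params("wrist")
for k in SP:
  for P in ((*BU[k],66),(*SP[k],52)):
    q=c["R"]@np.array(P)+c["t"];print(k,(q[:2]/q[2]*c["fx"]+[c["cx"],c["cy"]]).round(0))
E
```

```text
t [ 0.438  0.668 -1.366] spin -0.002 pos [490.8 183.2  91.1] F [-0.93 -0.13 -0.61] clk 5.6
1 [245. 300.]
1 [321. 269.]
2 [ 80. 268.]
2 [ 30. 209.]
3 [ 74. 407.]
3 [ 28. 412.]
4 [223. 433.]
4 [278. 455.]
```

View pics/s3.png

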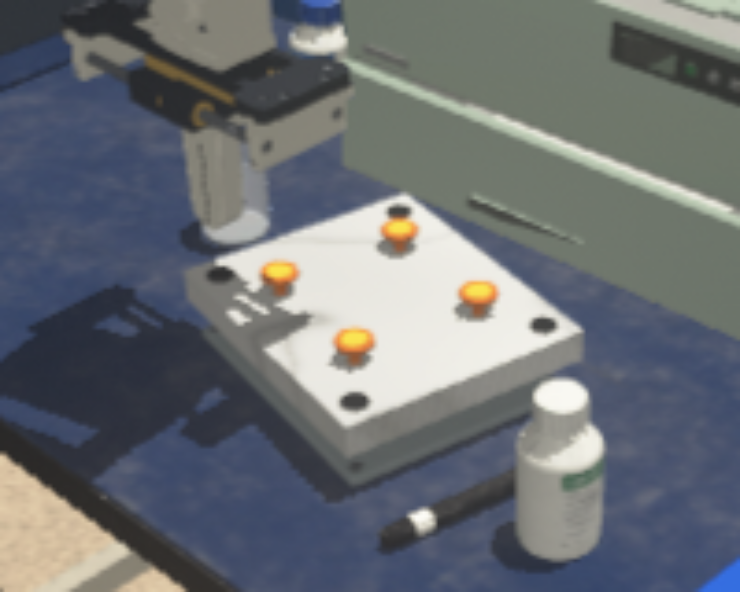

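View pics/w3.png

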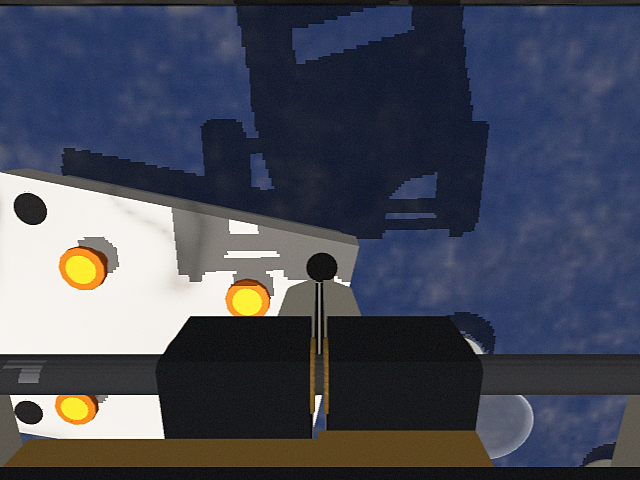

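The slab is level again: corner_3's spot is back at (543,325), against (541,317) when tilted. The projected button and spot positions also agree with the wrist view. Moving over button 1.

Emit:
arm_command([
  [1,0.43,0,-1.35,0],
  [1,0.43,0,-1.35,0],
  [1,0.43,0.2,-1.35,0],
  [1,0.43,0.5,-1.35,0],
  [1,0.43,0.7,-1.35,0],
  [1,0.43,0.7,-1.35,0],
  [1,0.43,0.7,-1.35,0],
  [1,0.43,0.7,-1.35,0],
])

```text
clock: 6.5
tool_pos: [503.8, 142.9, 70.0]
eef_rot: [-0.707, -0.0, -0.0, 0.707]
ft_force: [-0.2, 0.1, 0.2]
gripper_width: 0.3
```

```bash
python3 - <<'E'
from h import *
import cv2
rel(*BU[1],66)
p,d=eyes.read_camera("wrist");cv2.imwrite("pics/w4.png",p)
E
```

```text
t [ 0.007  0.133 -0.023] spin 0.001 pos [503.8 142.9  70. ] F [-0.25  0.06  0.22] clk 6.5
```

View pics/w4.png

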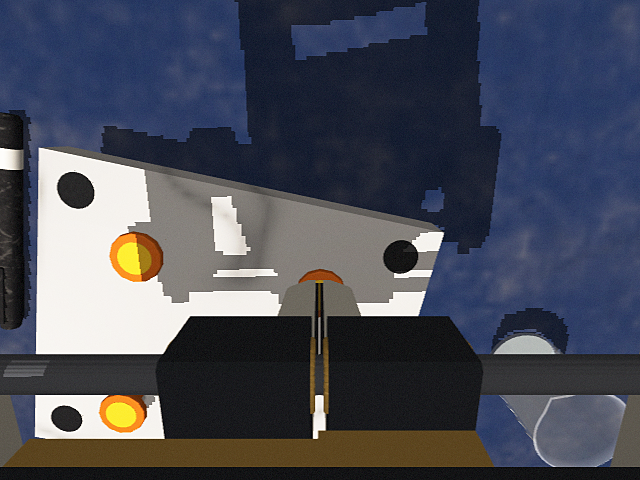

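The tips are centred over button 1, whose edge shows at (321,275). Pressing in small steps.

Emit:
arm_command([
  [1,0,0.05,0,0],
  [1,0,0.1,0,0],
  [1,0,0.15,0,0],
  [1,0,0.2,0,0],
  [1,0,0.25,0,0],
  [1,0,0.3,0,0],
  [1,0,0.3,0,0],
])

```text
clock: 7.25
tool_pos: [503.8, 142.7, 60.7]
eef_rot: [-0.707, 0.0, -0.0, 0.707]
ft_force: [0.0, 1.0, 0.8]
gripper_width: 0.6
```

Emit:
arm_command([
  [1,0,0.04,0,0],
  [1,0,0.08,0,0],
  [1,0,0.1,0,0],
  [1,0,0.1,0,0],
])

```text
clock: 7.65
tool_pos: [503.8, 142.7, 57.8]
eef_rot: [-0.707, -0.0, -0.0, 0.707]
ft_force: [0.1, 0.1, 3.2]
gripper_width: 0.7
```

Emit:
arm_command([
  [1,0,0.02,0,0],
  [1,0,0.04,0,0],
  [1,0,0.04,0,0],
])

```text
clock: 7.95
tool_pos: [503.9, 142.7, 57.5]
eef_rot: [-0.707, -0.0, -0.0, 0.707]
ft_force: [-5.3, -0.6, 15.9]
gripper_width: 0.6
```

Emit:
arm_command([
  [1,0,0.02,0,0],
  [1,0,0.03,0,0],
  [1,0,0.03,0,0],
])

```text
clock: 8.25
tool_pos: [504.0, 142.7, 57.4]
eef_rot: [-0.707, -0.0, -0.0, 0.707]
ft_force: [-8.9, -2.0, 27.1]
gripper_width: 0.4
```

It stops firm at 57.4 mm, close to the expected 57 for fully down. Withdrawing, then checking.

Emit:
arm_command([
  [1,0,-0.05,0,0],
  [1,0,-0.1,0,0],
  [1,0,-0.3,0,0],
  [1,0,-0.8,0,0],
  [1,0,-2,0,0],
  [1,0,-3.5,0,0],
  [1,0,-5,0,0],
  [1,0,-5,0,0],
  [1,0,-5,0,0],
])

```text
clock: 9.15
tool_pos: [503.9, 142.7, 206.3]
eef_rot: [-0.707, -0.0, -0.001, 0.707]
ft_force: [0.1, -0.2, -1.0]
gripper_width: 0.6
```

Emit:
arm_command([
  [1,-3,0,4,0],
  [1,-6,0,7,0],
  [1,-6,0,7,0],
  [1,-6,0,7,0],
  [1,-6,0,7,0],
  [1,-6,0,7,0],
  [1,-6,0,7,0],
  [1,-6,0,7,0],
])

```text
clock: 9.95
tool_pos: [323.2, 352.4, 204.5]
eef_rot: [0.708, -0.0, -0.001, -0.706]
ft_force: [0.3, 0.4, 0.7]
gripper_width: 0.2
```

```bash
python3 - <<'E'
from h import *
import cv2
a,d=eyes.read_camera("scene");b,d=eyes.read_camera("top")
cv2.imwrite("pics/s5.png",cv2.resize(a[150:310,200:400],None,fx=3.7,fy=3.7))
cv2.imwrite("pics/t5.png",cv2.resize(b[190:330,160:410],None,fx=3.2,fy=3.2))
print(manip.get_obs()["clock"])
E
```

```text
10.05
```

View pics/s5.png

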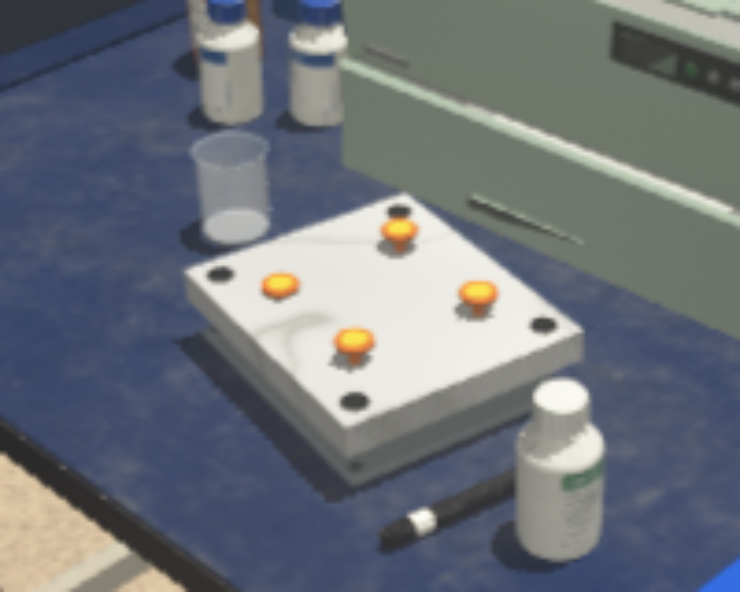

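View pics/t5.png

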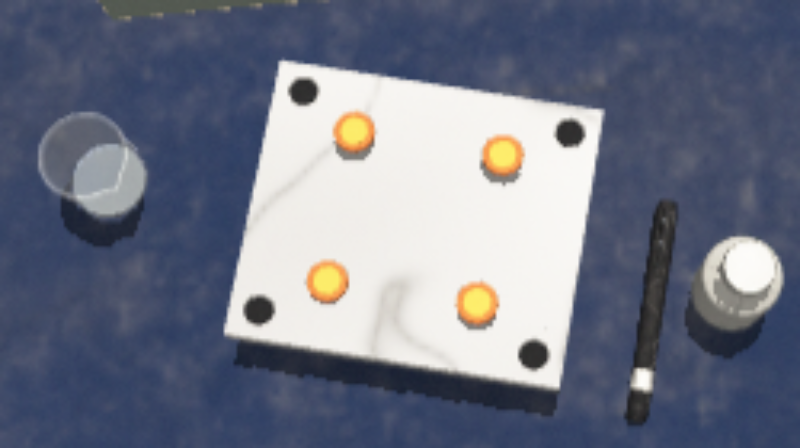

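In the scene view, button 1 at (280,285) lies flat and the other three, at (399,230), (478,293) and (354,341), still stand. The slab is level and in place, and the beaker, bottle and marker are undisturbed. Handing in.

```bash
python3 -c "
from workcell import order
print(order.job_done())"
```

```text
the job is handed in; nothing more can be done
None
```

The job is done and handed in: corner_1, nearest the robot on the left, was the corner that gives way, and its orange button is now pressed down flat.

- **Finding the corner:** corner_1 was the first I pressed. It sank from about 52 to 47 mm at about 4 N, then went firm at 46.2 mm (9.6 N). The slab came back level when I let go. I did not press the other three corners.
- **Pressing the button:** it stopped firm at 57.4 mm, against about 57 mm expected for fully down. Force reached 27 N at the end of travel. On the way down the sensor read only 1–3 N, below the roughly 5 N given for a button.
- **Last checks:** the final pictures show button 1 flat, the other three standing, and the slab level and in place. The beaker, bottle and marker look undisturbed. The arm had withdrawn to about 205 mm above the bench at about 10 s. I did not press corner_1 again afterwards to confirm it is now solid.

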